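# Take the filters out of the light unit for cleaning

## Task

First slide the light unit's dimmer right down. Then take every filter out of its port and lay them flat in the rack, one to a bay: where a split ring still holds a filter, lift the ring's eyed end out of its groove and over the lip with the tip of the pick (never with the fingers while that end is in its groove), then lift the ring off and put it in the steel tray. Finish with the pick lying on the bench, and leave everything else where it stands.

Things in the scene. Friction and masses are not known exactly. Their poses are not given: they have to be found in the camera images.
- light_unit: light unit: low grey metal box fixed to the bench, 128 mm deep (x), 308 wide (y), deck 45 mm above the bench, yaw up to 0.12. Origin: centre of underside; +x to its rear (away from the robot), +y to the end with the dimmer. Round filter ports 1, 2, 3 on the deck, centred at x = 0, y = -110, -26, +58 mm in this frame
- dimmer (a joint): dimmer slider, m: 0 = light right down (grip at the end stop nearest the robot), 0.07 = full light; runs along the unit's x, away from the robot as it grows; stays where it is left, moves with about 2 N
- dimmer_top (a point): middle of the top of the dimmer's grip, a block 20 mm along its track (x), 28 mm across (y), 40 mm tall, about 100 mm above the bench. The track under it stands on the deck: 14 mm high, 40 mm wide, 120 mm long
- ring1: split ring of port 1 (None: no ring there): 5 mm spring wire, a C of 65 mm outside diameter, open to the front, 38 g. Origin: centre of the circle, mid-wire; at home 15 mm above the deck, axes as the unit's. Two sprung arms sit under the lips. Lift the eye 12 to 16 mm (5 to 9 N at first): that arm springs over its lip and rests on top; the other comes out when the ring is pulled up by the eye
- ring1_eye (a point): centre of the eye at ring 1's bent-up end: flat lug 12 mm across, 4.6 thick. At home it hangs over the port's front cut-out: 27 mm in front of the port centre, 2.5 mm to -y, 23 mm above the deck, with 9 mm free between it and the filter for the pick's tip, from the front. Over the lip it stands 29 mm or more above the deck; it can then be pinched from above, fingers closing along x
- ring2: split ring of port 2 (None: no ring there): 5 mm spring wire, a C of 65 mm outside diameter, open to the front, 38 g. Origin: centre of the circle, mid-wire; at home 15 mm above the deck, axes as the unit's. Two sprung arms sit under the lips. Lift the eye 12 to 16 mm (5 to 9 N at first): that arm springs over its lip and rests on top; the other comes out when the ring is pulled up by the eye
- ring2_eye (a point): centre of the eye at ring 2's bent-up end: flat lug 12 mm across, 4.6 thick. At home it hangs over the port's front cut-out: 27 mm in front of the port centre, 2.5 mm to -y, 23 mm above the deck, with 9 mm free between it and the filter for the pick's tip, from the front. Over the lip it stands 29 mm or more above the deck; it can then be pinched from above, fingers closing along x
- ring3: split ring of port 3 (None: no ring there): 5 mm spring wire, a C of 65 mm outside diameter, open to the front, 38 g. Origin: centre of the circle, mid-wire; at home 15 mm above the deck, axes as the unit's. Two sprung arms sit under the lips. Lift the eye 12 to 16 mm (5 to 9 N at first): that arm springs over its lip and rests on top; the other comes out when the ring is pulled up by the eye
- ring3_eye (a point): centre of the eye at ring 3's bent-up end: flat lug 12 mm across, 4.6 thick. At home it hangs over the port's front cut-out: 27 mm in front of the port centre, 2.5 mm to -y, 23 mm above the deck, with 9 mm free between it and the filter for the pick's tip, from the front. Over the lip it stands 29 mm or more above the deck; it can then be pinched from above, fingers closing along x
- filter1_mid (a point): middle of round filter 1: 57 mm across, 12 mm thick, 60 g, flat on the deck in port 1. The port's steel wall (bore 59, outside 76, 16 mm high) is cut away 36 mm wide at the front (-x) and rear (+x), so fingers closing along x take the filter by its edge. Near the front on both sides a lip (23 mm high, flat top, 3 mm inward, sloping underside) forms the ring's groove over the bore
- filter2_mid (a point): middle of round filter 2: 57 mm across, 12 mm thick, 60 g, flat on the deck in port 2. The port's steel wall (bore 59, outside 76, 16 mm high) is cut away 36 mm wide at the front (-x) and rear (+x), so fingers closing along x take the filter by its edge. Near the front on both sides a lip (23 mm high, flat top, 3 mm inward, sloping underside) forms the ring's groove over the bore
- filter3_mid (a point): middle of round filter 3: 57 mm across, 12 mm thick, 60 g, flat on the deck in port 3. The port's steel wall (bore 59, outside 76, 16 mm high) is cut away 36 mm wide at the front (-x) and rear (+x), so fingers closing along x take the filter by its edge. Near the front on both sides a lip (23 mm high, flat top, 3 mm inward, sloping underside) forms the ring's groove over the bore
- pick_grip (a point): the pick (60 g): point on the axis of its square wooden handle (18 x 18 mm, 95 long), 22 mm behind the handle's front end, 9 mm above the bench as it lies; +x along the pick to its tip, 92 mm from this point; the handle runs back 73 mm to -x
- pick_tip (a point): end of the pick's straight round steel shaft (4 mm thick, 70 mm long, in line with the middle of the handle)
- rack: white filter rack, fixed, 228 mm long (x), 80 wide (y), yaw up to 0.1: base 8 mm high, three bays in a row, centred at x = -74, 0, +74 mm in this frame, parted by ribs 6 mm thick, 18 mm high in all; each bay is 68 mm long (x), 80 wide, open at both sides (y). Origin: centre of underside
- tray: loose steel tray, 125 mm (x) by 150 mm (y), 20 mm high, walls and floor 3 mm, 450 g. Origin: centre of its underside
- tissues: bystander: carton of wipes, 135 x 85 x 152 mm; origin: centre of its underside
- wash_bottle: bystander: wash bottle, 65 x 96 mm, 177 mm tall; origin: centre of its underside
- oil: bystander: dropper bottle, 37 mm across, 85 mm tall; origin: centre of its underside
- loupe: bystander: black loupe, 35 mm across, 27 mm tall; origin: centre of its underside
- notes: bystander: pad of sticky notes, 75 x 76 x 9 mm; origin: centre of its underside
- tape: bystander: roll of label tape, 65 x 72 x 19 mm; origin: centre of its underside
- marker: bystander: black marker, 131 mm long, 17 mm thick; origin: centre of its underside
There are look-alikes about, which are no part of the job. Leave any brown look-alike of the part that bears filter2_mid alone.

How it is judged (in metres and radians):
On the way:
1. the dimmer is slid right down (within 4 mm of its end stop) (value of joint dimmer below 0.004 m), for 0.2 s.
At the end, for the whole second after the job is handed in: Dimmer within 4 mm of zero; every ring lies at rest in the tray (centre inside it, at most 35 mm above its underside); each of the three filters lies flat on the floor of a bay of its own, within 15 mm of the rack's middle line; the pick lies on the bench (value of joint dimmer below 0.004 m and x of ring1 in the frame of tray between -0.048 and 0.048 m and y of ring1 in the frame of tray between -0.06 and 0.06 m and z of each of ring1, ring2, ring3 in the frame of tray below 0.035 m and linear speed of each of ring1, ring2, ring3 below 0.02 m/s and x of ring2 in the frame of tray between -0.048 and 0.048 m and y of ring2 in the frame of tray between -0.06 and 0.06 m and x of ring3 in the frame of tray between -0.048 and 0.048 m and y of ring3 in the frame of tray between -0.06 and 0.06 m and ((x of filter1_mid in the frame of rack between -0.082 and -0.066 m and y of filter1_mid in the frame of rack between -0.015 and 0.015 m and z of filter1_mid in the frame of rack between 0.0105 and 0.0175 m) or (x of filter1_mid in the frame of rack between -0.008 and 0.008 m and y of filter1_mid in the frame of rack between -0.015 and 0.015 m and z of filter1_mid in the frame of rack between 0.0105 and 0.0175 m) or (x of filter1_mid in the frame of rack between 0.066 and 0.082 m and y of filter1_mid in the frame of rack between -0.015 and 0.015 m and z of filter1_mid in the frame of rack between 0.0105 and 0.0175 m)) and ((x of filter2_mid in the frame of rack between -0.082 and -0.066 m and y of filter2_mid in the frame of rack between -0.015 and 0.015 m and z of filter2_mid in the frame of rack between 0.0105 and 0.0175 m) or (x of filter2_mid in the frame of rack between -0.008 and 0.008 m and y of filter2_mid in the frame of rack between -0.015 and 0.015 m and z of filter2_mid in the frame of rack between 0.0105 and 0.0175 m) or (x of filter2_mid in the frame of rack between 0.066 and 0.082 m and y of filter2_mid in the frame of rack between -0.015 and 0.015 m and z of filter2_mid in the frame of rack between 0.0105 and 0.0175 m)) and ((x of filter3_mid in the frame of rack between -0.082 and -0.066 m and y of filter3_mid in the frame of rack between -0.015 and 0.015 m and z of filter3_mid in the frame of rack between 0.0105 and 0.0175 m) or (x of filter3_mid in the frame of rack between -0.008 and 0.008 m and y of filter3_mid in the frame of rack between -0.015 and 0.015 m and z of filter3_mid in the frame of rack between 0.0105 and 0.0175 m) or (x of filter3_mid in the frame of rack between 0.066 and 0.082 m and y of filter3_mid in the frame of rack between -0.015 and 0.015 m and z of filter3_mid in the frame of rack between 0.0105 and 0.0175 m)) and height (world z) of pick_grip below 0.013 m); the robot touches nothing.
It fails at once if a ring's eyed end is lifted out before the dimmer is down (value of joint dimmer above 0.008 m and (z of ring1_eye in the frame of light_unit above 0.075 m or z of ring2_eye in the frame of light_unit above 0.075 m or z of ring3_eye in the frame of light_unit above 0.075 m)).
It fails at once if the fingers take hold of a ring whose eyed end is still in its groove ((contact force between the fingers and ring1 above 3 N and x of ring1 in the frame of light_unit between -0.012 and 0.012 m and y of ring1 in the frame of light_unit between -0.122 and -0.098 m and z of ring1_eye in the frame of light_unit below 0.071 m) or (contact force between the fingers and ring2 above 3 N and x of ring2 in the frame of light_unit between -0.012 and 0.012 m and y of ring2 in the frame of light_unit between -0.038 and -0.014 m and z of ring2_eye in the frame of light_unit below 0.071 m) or (contact force between the fingers and ring3 above 3 N and x of ring3 in the frame of light_unit between -0.012 and 0.012 m and y of ring3 in the frame of light_unit between 0.046 and 0.07 m and z of ring3_eye in the frame of light_unit below 0.071 m)).
It fails at once if a filter is lifted out together with the ring that still holds it ((z of ring1 in the frame of light_unit above 0.072 m and x of filter1_mid in the frame of ring1 between -0.012 and 0.012 m and y of filter1_mid in the frame of ring1 between -0.012 and 0.012 m and z of filter1_mid in the frame of ring1 between -0.0125 and -0.0049 m) or (z of ring2 in the frame of light_unit above 0.072 m and x of filter2_mid in the frame of ring2 between -0.012 and 0.012 m and y of filter2_mid in the frame of ring2 between -0.012 and 0.012 m and z of filter2_mid in the frame of ring2 between -0.0125 and -0.0049 m) or (z of ring3 in the frame of light_unit above 0.072 m and x of filter3_mid in the frame of ring3 between -0.012 and 0.012 m and y of filter3_mid in the frame of ring3 between -0.012 and 0.012 m and z of filter3_mid in the frame of ring3 between -0.0125 and -0.0049 m)).
It fails at once if a bystander is moved by more than 3 cm (distance of any of tissues, wash_bottle, oil, loupe, notes, tape, marker from where it was at the start of the episode above 0.03 m).
Of ring1, ring2, ring3 only 1 to 3 are there at a start; the rules pass over those that are not, and their reading is None.
At some moment in a run one of pick, tray may be knocked a few centimetres aside while the robot is not near it.
Once in a run the grip may slacken for a moment while it holds something.
It also fails if it takes over 210 s, if anything falls off the work surface, if the arm or the gripper's body presses on something with over 40 N, if the wrist force passes 120 N, or if a joint passes its speed limit or range.

## Robot

A 6-joint arm with a two-finger parallel gripper is mounted at the origin on a cart in front of the work surface, level with it; the furniture and walls round the work are solid. World frame = base frame: x ahead of the robot, y to its left, z up, the work surface at z = 0. Lengths are in mm, angles in rad, forces in N, time in s.
With the tool pointing down it reaches from about 275 to 825 mm from the base axis. Payload 4.9 kg.
Tool frame: the origin (TCP) lies at the very end of the fingers, on their centre line; the grasp point (between the pads) lies 19 mm behind it; z points along the fingers, y is the line along which they close (so a half turn about z gives the same grasp; the last joint's range is limited). The gripper opens to 85 mm and grips with 20 to 120 N. Pads are 22 mm wide; open, the fingers measure 114 mm over their backs; the gripper's body (76 mm by 85 mm) begins 54 mm behind the grasp point. The pads swing forward as they close: fully open they stand 13 mm farther back than shut.
Start: joints at [1.039, 0.326, -0.193, 1.052, 0, 1.437], TCP at [213.061, 507.073, 231.281] pointing down, gripper open.
Joint ranges: [-2.65, 2.65], [-0.97, 1.79], [-1.3, 1.35], [-1.93, 2.1], [-1.47, 1.37], [-3.14, 3.14]. Speed limits (rad/s): [2.57, 2.57, 3.14, 3.14, 3.14, 3.14].

## Interface

Orientations are given as [roll, pitch, yaw] about the fixed x, y, z axes, in that order (R = Rz(yaw) Ry(pitch) Rx(roll)).
In Python, from bench import bot, solve_ik, imaging gives the robot as it stands. Calls block until the motion is done:
- bot.move_ptp(position, orientation): joint-space move of the TCP to a pose.
- bot.movel(position, rot=None, max_speed=150, threshold=None): straight line of the TCP; rot=None keeps the orientation; max_speed is the mean speed in mm/s. With threshold (N) it stops when the force on the tool has changed by that much, and returns True; else False.
- bot.move_j(angles): joint-space move.
- bot.grip(opening, effort=None): opening from 0.0 (shut) to 1.0 (fully open); effort is the grip in N (None keeps the last); returns when the fingers have stopped.
- bot.dwell(seconds).
- solve_ik(position, orientation): joint angles nearest the present ones, or None.
- bot.get_state(): the state.
- imaging.capture(name): name is "scene" or "top"; returns the picture (384x512x3 uint8, blue, green, red); there is no depth.
- imaging.camera_model(name): a dict with "K" (3x3 intrinsics, pixels), "position" and "rotation" of the camera in the world. Camera axes: x right, y up, looking along -z (the intrinsics and any distortion apply to the point x, -y, -z); pixel columns grow to the right and rows downward; lengths in mm; the calibration is good to about 2 mm. A picture is of the moment at which its call begins. camera_model takes no time and is no camera call.
A pose or a line that the arm cannot do raises bot.IKError and nothing moves.
- bot.sign_off(): hands the job in; it is judged then, once.
The state is a dict: "t": time; "qpos": joint angles; "joint_velocities": joint speeds; "effort": joint torques, N m; "tcp_pos": TCP position; "orientation": TCP orientation; "contact_force": force on the tool from outside, world axes, zero at the start; "wrist_torque": the same for the moment, N m; "opening": opening from 0.0 (shut) to 1.0 (fully open); "gripper_force": force on a finger pad.
Only numpy, scipy, OpenCV 4.12 (cv2) and the standard library are available. Lean on these libraries where they do the work, as an engineer would, in place of code of your own. Each camera call takes 0.05 s, during which the arm holds its last target. There are 200 camera calls.

## Working session

There is one attempt and no reset: what is moved stays moved. The work goes in short steps, each a Python script; the robot and the scene stay as the last script left them, time stands still between calls to the robot, and variables do not carry over. Pictures are saved under pics/ and viewed, at most 14 in all, crops included, and the job is handed in when it is done.

```bash
ls; mkdir -p pics
python3 - <<'E'
from bench import bot, solve_ik, imaging
import cv2
for n in("scene","top"):
    im=imaging.capture(n); cv2.imwrite(f"pics/{n}0.png",cv2.resize(im,(800,600),interpolation=cv2.INTER_CUBIC)); cv2.imwrite(f"pics/{n}0_raw.png",im)
    print(n,imaging.camera_model(n))
print(bot.get_state())
E
```

```text
pics
scene {'K': array([[404.49117128,   0.        , 246.33796269],
       [  0.        , 404.49117128, 189.3176164 ],
       [  0.        ,   0.        ,   1.        ]]), 'position': array([ -17.08040459, -580.75252441,  856.22541356]), 'rotation': array([ 0.82404048,  0.00263811, -0.7664722 ])}
top {'K': array([[453.86485545,   0.        , 256.38690081],
       [  0.        , 453.86485545, 187.33313835],
       [  0.        ,   0.        ,   1.        ]]), 'position': array([ 454.59336974,   38.11882958, 1172.53576125]), 'rotation': array([ 0.10289695, -0.02868056, -1.55254285])}
{'t': 0.1, 'qpos': array([ 1.03880776e+00,  3.26885377e-01, -1.93476569e-01,  1.05199078e+00,
        1.12389736e-05,  1.43662186e+00]), 'joint_velocities': array([-0.00054189, -0.0010454 ,  0.00230756,  0.00097048,  0.0006109 ,
        0.00179581]), 'effort': array([ 5.68988962e-04, -4.44240439e+01,  2.63037050e+01,  7.86491088e-03,
       -4.13205828e-05, -1.23392240e-06]), 'tcp_pos': array([212.78267461, 506.6150904 , 230.57440543]), 'orientation': array([-3.14005175e+00, -2.19340756e-04,  2.74377838e+00]), 'contact_force': array([ 0.77966932, -0.39763824, -0.54872223]), 'wrist_torque': array([0.02164033, 0.03414298, 0.02092792]), 'gripper_force': 0.0, 'opening': 1.0006492322104585}
```

View pics/top0.png

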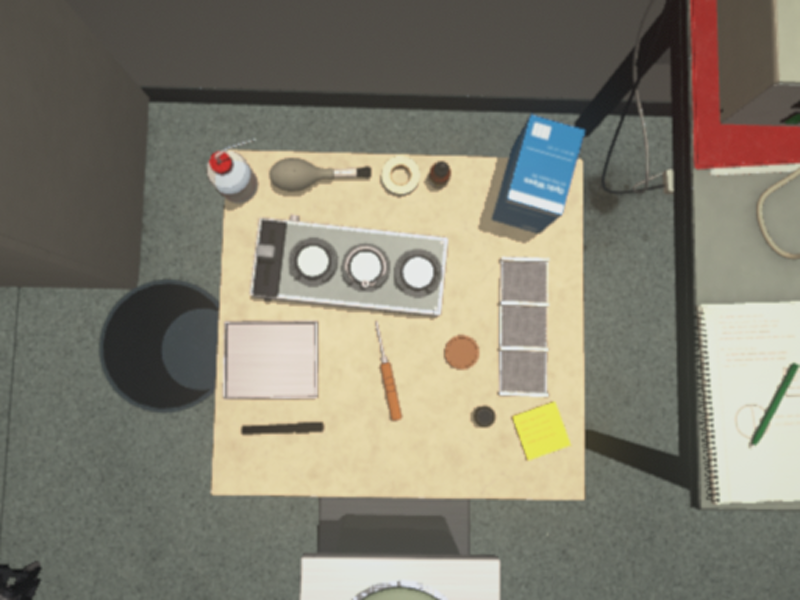

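View pics/scene0.png

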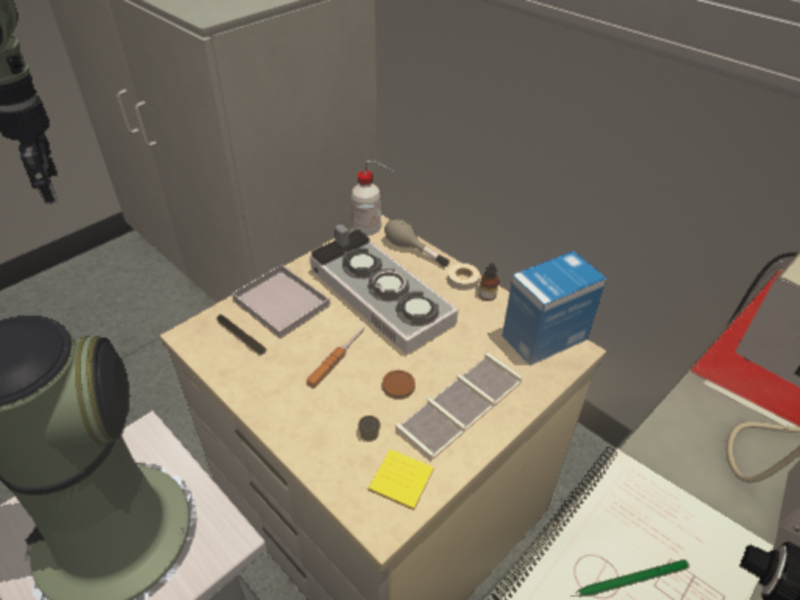

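The top view (800 px) shows the light unit at (350,265), with port 3 at (313,261), port 2 at (366,266) and port 1 at (418,272). The dimmer is at (267,251), the tray at (272,360), the pick from (396,418) to a tip at (377,322), and the rack at (524,327). The brown disc at (461,352) is a look-alike lying on the bench. The real filters are the white discs in the ports. Next I'll enlarge the unit to see which ports have rings.

Run:
```python
import cv2,numpy as np
t=cv2.imread("pics/top0_raw.png")[136:206,158:292]; s=cv2.imread("pics/scene0_raw.png")[138:226,192:298]
a=cv2.resize(t,None,fx=5.9,fy=5.9,interpolation=cv2.INTER_CUBIC)[:,:800]
t2=cv2.resize(s,(0,0),fx=5,fy=5,interpolation=cv2.INTER_CUBIC)
print(a.shape,t2.shape)
cv2.imwrite("pics/crop1.png",a);
c=np.zeros((600,800,3),np.uint8)
a=cv2.resize(t,None,fx=3.8,fy=3.8,interpolation=cv2.INTER_CUBIC);b=cv2.resize(s,None,fx=3.7,fy=3.7,interpolation=cv2.INTER_CUBIC)
c[:a.shape[0],:a.shape[1]]=a; c[268:268+b.shape[0],:b.shape[1]]=b[:332]
cv2.imwrite("pics/crop1.png",c)
```

```text
(413, 791, 3) (440, 530, 3)
```

View pics/crop1.png

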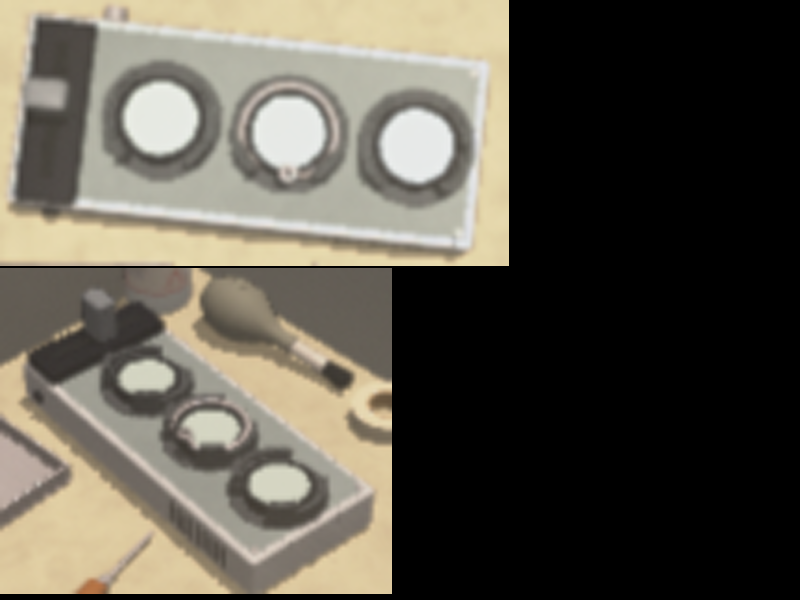

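Only port 2 has a ring: its bright C is around crop (290,125), with the eye at (288,172). Ports 1 and 3 show bare filters. Next I'll measure everything by segmentation.

```bash
cat > h.py <<'E'
import cv2,numpy as np
from scipy.spatial.transform import Rotation as Ro
from bench import bot, solve_ik, imaging
def cam(n):
    m=imaging.camera_model(n); return m["K"],m["position"],Ro.from_euler("xyz",m["rotation"]).as_matrix()
def proj(n,P):
    K,c,R=cam(n); p=(np.atleast_2d(P)-c)@R*[1,-1,-1]; p=p@K.T; return p[:,:2]/p[:,2:]
def back(n,uv,z):
    K,c,R=cam(n); uv=np.atleast_2d(uv); d=np.c_[uv,np.ones(len(uv))]@np.linalg.inv(K).T*[1,-1,-1]@R.T
    return c+d*((z-c[2])/d[:,2])[:,None]
def blobs(mask,mn=20):
    n,l,s,c=cv2.connectedComponentsWithStats(mask.astype(np.uint8)); return [(l==i,s[i],c[i]) for i in range(1,n) if s[i][4]>=mn]
E
python3 - <<'E'
from h import *
np.set_printoptions(precision=1,suppress=True)
for n in("top","scene"):
    im=cv2.imread(f"pics/{n}0_raw.png"); hsv=cv2.cvtColor(im,cv2.COLOR_BGR2HSV); H,S,V=cv2.split(hsv)
    print(n)
    box=np.zeros(V.shape,bool); 
    if n=="top": box[95:320,138:374]=1
    else: box[130:330,100:400]=1
    for nm,m,z in(("white",(V>205)&(S<40)&box,57),("orange",(H<14)&(S>140)&(V>90)&box,9)):
        for mk,s,c in blobs(m,15):
            r=cv2.minAreaRect(np.argwhere(mk)[:,::-1].astype(np.float32))
            print(nm,s[4],c,back(n,c,z)[0],r)
im=cv2.imread("pics/top0_raw.png")
c=np.zeros((600,800,3),np.uint8)
a=cv2.resize(im[200:262,138:210],None,fx=5.5,fy=5.5,interpolation=cv2.INTER_CUBIC);b=cv2.resize(im[160:260,312:360],None,fx=6,fy=6,interpolation=cv2.INTER_CUBIC)
c[:a.shape[0],:a.shape[1]]=a;c[:b.shape[0],500:500+b.shape[1]]=b
cv2.imwrite("pics/crop2.png",c)
E
```

```text
top
white 168 [149.3 109.7] [759.8 279.5  57. ] ((148.40000915527344, 109.20001983642578), (13.416407585144043, 21.466251373291016), 26.56505012512207)
white 39 [220.3 109.8] [764.1 102.5  57. ] ((220.53465270996094, 109.84654235839844), (2.985111713409424, 13.034988403320312), 84.2894058227539)
white 202 [342.7 128.8] [ 723.3 -206.5   57. ] ((342.7690734863281, 128.78501892089844), (35.44009017944336, 5.6997599601745605), 16.389541625976562)
white 372 [253.2 158.1] [643.3  17.6  57. ] ((243.55247497558594, 152.2770538330078), (114.90796661376953, 45.05058670043945), 31.67546844482422)
white 269 [199.9 166.6] [618.9 149.1  57. ] ((200.0, 166.5), (17.0, 18.0), 90.0)
white 266 [233.6 170.4] [611.3  65.4  57. ] ((233.50003051757812, 170.00001525878906), (17.677669525146484, 17.677669525146484), 45.0)
white 265 [267.4 173.9] [604.5 -18.4  57. ] ((267.5, 174.0), (18.0, 17.0), 90.0)
white 76 [335.8 165. ] [ 630.6 -189.    57. ] ((336.0, 165.0), (2.0, 30.0), 90.0)
white 226 [227.4 194.1] [552.2  79.3  57. ] ((227.4972686767578, 194.02603149414062), (97.72325134277344, 2.35540771484375), 6.0
[... 1950 characters left out ...]
7. ] ((118.83784484863281, 304.52703857421875), (81.56578826904297, 20.835508346557617), 49.57392501831055)
white 49 [264.7 280.3] [ 393.7 -213.    57. ] ((264.9505310058594, 280.55712890625), (29.06884002685547, 1.6121363639831543), 40.91438674926758)
white 706 [388.7 314.8] [ 524.  -462.5   57. ] ((383.0, 308.5), (41.0, 32.0), 90.0)
orange 18 [314.7 179.9] [801.9 -38.6   9. ] ((314.70001220703125, 180.10000610351562), (2.5298221111297607, 6.957010269165039), 71.56504821777344)
orange 130 [207.7 234. ] [414.1  23.6   9. ] ((208.25001525878906, 233.75001525878906), (4.242640495300293, 28.991378784179688), 45.0)
orange 178 [254.5 245.6] [477.8 -95.    9. ] ((254.5, 246.0), (12.0, 17.0), 90.0)
```

View pics/crop2.png

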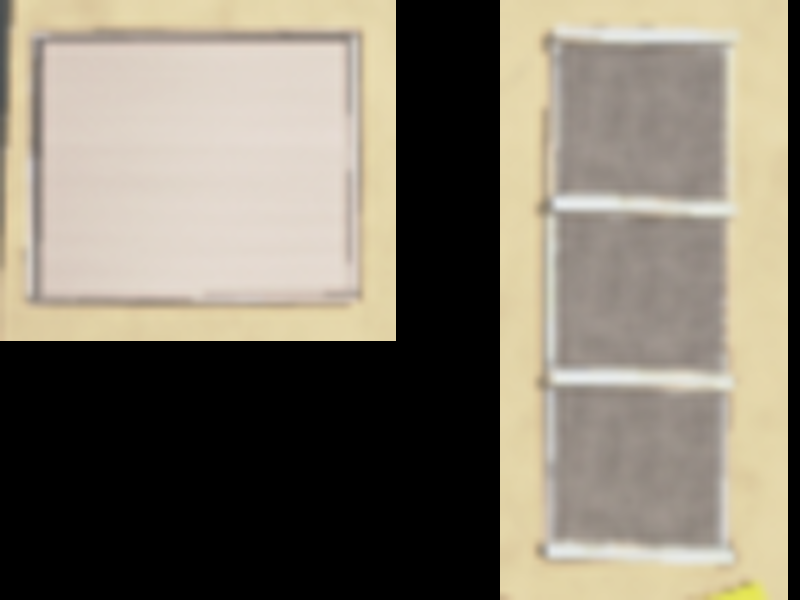

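The crop shows the tray's corners at (32,35), (360,35), (360,300) and (30,300), and the rack's four ribs at y = 35, 206, 378 and 551, with x from about 547 to 735. The two cameras agree within about 1 mm on the ports. I'll compute the poses now.

Run:
```python
from h import *
np.set_printoptions(precision=2,suppress=True)
# rack ribs
r=np.array([[(547,35),(737,36)],[(547,205),(735,209)],[(546,377),(734,381)],[(544,550),(733,556)]],float)
R=back("top",(r.reshape(-1,2)-[500,0])/6+[312,160],18).reshape(4,2,3)
print("rack ribs",R[:,:,:2].tolist()); print("rack mid",R.mean((0,1)), np.linalg.norm(R[0].mean(0)-R[3].mean(0)),np.linalg.norm(R[:,0]-R[:,1],axis=1))
a=R[0].mean(0)-R[3].mean(0); print("yaw",np.arctan2(a[1],a[0]))
print("scene ribs z18",back("scene",[[320.5,232.3],[303,247],[285.2,263.6],[264.8,280.4]],18),"top blobs",back("top",[[335.8,165],[335.6,193.8],[336.3,222.8],[335.2,252]],18))
t=np.array([(32,33),(361,33),(361,302),(28,302)],float)/5.5+[138,200]
T=back("top",t,12); print("tray",T,T.mean(0))
d=np.array([45,93])/3.8+[158,136]; print("dimmer top",back("top",d,100))
ds=np.array([98,300-268])/3.7+[192,138]; print("dimmer scene ",back("scene",ds,98))
U=np.array([613.8,91.4]);y=-.0854;Ru=np.array([[np.cos(y),-np.sin(y)],[np.sin(y),np.cos(y)]])
for p in (back("top",d,100),back("scene",ds,98)): print("dimmer unit", Ru.T@(p[0,:2]-U))
print("proj dimmer0/70 top, track 125..")
k=np.array([(32,17),(488,62),(468,248),(12,203)],float)/3.8+[158,136]
K=back("top",k,45)[:,:2]; print("deck corners unit",(K-U)@Ru, K.mean(0))
# pick
for n,tip in(("top",(241.3,206)),("scene",(364/1.5625,330/1.5625))):
    im=cv2.imread(f"pics/{n}0_raw.png");H,S,V=cv2.split(cv2.cvtColor(im,cv2.COLOR_BGR2HSV))
    m=(H<14)&(S>140)&(V>90)
    for mk,s,c in blobs(m,100):
        P=back(n,np.argwhere(mk)[:,::-1],14)[:,:2]
        C=P.mean(0);w=np.linalg.svd(P-C,full_matrices=False)[2][0]; w*=np.sign(w[0])
        if C[0]<450: print("pick",n,C,np.arctan2(w[1],w[0]),np.ptp((P-C)@w),"tip",back(n,tip,9))
print("tissue base",back("top",[[318,142],[349,148]],0),"bottle",back("top",[[148,128]],0))
for p,yaw in (((540,240,150),-.085),((612,65,150),-.085+np.pi/2),((612,65,150),-.085-np.pi/2),((500,75,150),-.085),((560,-190,100),0)):
    print(solve_ik(p,[np.pi,0,yaw]))
```

```text
rack ribs [[[633.7075209466245, -155.6140132464793], [635.1307321599045, -237.87001241444392]], [[560.2833033777938, -155.89539728365654], [560.2439128089543, -236.75308616028173]], [[486.94669959894827, -155.74993852409924], [486.77296817272617, -236.0803075813339]], [[414.1328737778032, -155.18430148467], [412.99721672628607, -235.41215430208428]]]
rack mid [ 523.78 -196.07   18.  ] 220.85880046389454 [82.27 80.86 80.33 80.24]
yaw -0.006537186733857734
scene ribs z18 [[ 635.16 -192.58   18.  ]
 [ 561.41 -192.61   18.  ]
 [ 487.5  -196.11   18.  ]
 [ 413.84 -195.32   18.  ]] top blobs [[ 636.82 -197.05   18.  ]
 [ 562.07 -196.54   18.  ]
 [ 487.84 -198.36   18.  ]
 [ 413.99 -195.56   18.  ]]
tray [[521.29 292.43  12.  ]
 [524.32 140.8   12.  ]
 [400.78 137.08  12.  ]
 [398.2  288.88  12.  ]] [461.15 214.8   12.  ]
dimmer top [[625.77 216.4  100.  ]]
dimmer scene  [[623.09 212.11  98.  ]]
dimmer unit [  1.26 125.57]
dimmer unit [ -1.04 121.06]
proj dimmer0/70 top, track 125..
deck corners unit [[  58.72  150.16]
 [  61.55 -152.99]
 [ -63.05 -151.87]
 [ -65.23  147.82]] [611.66  89.86]
pick top [414.67  21.02] 0.22955559473028622 88.72765104577691 tip [[526.43  44.76   9.  ]]
pick scene [411.9   20.16] 0.22620635508387682 90.58030942383733 tip [[523.11  39.7    9.  ]]
tissue base [[ 699.86 -153.54    0.  ]
 [ 685.77 -235.7     0.  ]] bottle [[726.29 293.09   0.  ]]
[ 0.29  0.46 -0.2   0.91  0.   -2.76]
[-0.01  0.51 -0.13  0.93  0.    1.64]
[-0.01  0.51 -0.13  0.93  0.   -1.5 ]
[ 0.    0.32 -0.43  0.82  0.   -3.05]
[-0.45  0.52 -0.26  0.8   0.    2.69]
```

Poses are consistent: U = (613.8, 91.4), yaw −0.085; rack (524, −195.5); tray (461, 215); pick yaw 0.228. First I'll slide the dimmer down with shut fingers, pushing from behind.

```bash
cat >> h.py <<'E'
PI=np.pi; U=np.array([613.8,91.4]); UY=-.0854; RU=np.array([[np.cos(UY),-np.sin(UY)],[np.sin(UY),np.cos(UY)]])
def W(x,y,z): return [*(U+RU@[x,y]),z]
YY=[PI,0,PI+UY]      # fingers close along unit y
YX=[PI,0,PI/2+UY]    # fingers close along unit x
def st(): 
    s=bot.get_state(); print("t %.1f tcp %s F %s open %.3f gf %.1f"%(s["t"],np.round(s["tcp_pos"],1),np.round(s["contact_force"],1),s["opening"],s["gripper_force"])); return s
def snap(n,f,roi=None,fx=None):
    im=imaging.capture(n); cv2.imwrite(f"pics/{f}_raw.png",im)
    if roi: im=im[roi[1]:roi[3],roi[0]:roi[2]]
    k=min(800/im.shape[1],600/im.shape[0]); cv2.imwrite(f"pics/{f}.png",cv2.resize(im,None,fx=k,fy=k,interpolation=cv2.INTER_CUBIC))
E
python3 - <<'E'
from h import *
bot.grip(0.0,60)
bot.move_ptp(W(35,123,180),YY); st()
print(bot.movel(W(35,123,76),max_speed=120,threshold=15)); st()
print(bot.movel(W(-40,123,76),max_speed=40,threshold=12)); s=st()
print("unit",RU.T@(s["tcp_pos"][:2]-U))
bot.movel(W(0,123,76),max_speed=100); bot.movel(W(0,123,200),max_speed=200)
bot.grip(0.55); 
bot.move_ptp([440,27,160],[PI,0,PI+.228]); st()
snap("top","t1",(138,95,374,320))
E
```

```text
t 2.8 tcp [658.7 212.1 180.2] F [-0.1  0.6  0.3] open 0.002 gf 0.0
False
t 3.8 tcp [659.8 211.2  76.9] F [ 0.4 -0.3  0.7] open 0.002 gf 0.0
True
t 5.1 tcp [608.1 215.3  76.5] F [ 1.9 -0.9  1.4] open 0.002 gf 1.1
unit [-16.20918565 122.99372591]
t 7.7 tcp [441.6  27.1 160.7] F [0.9 1.4 0.1] open 0.548 gf 0.0
```

View pics/t1.png

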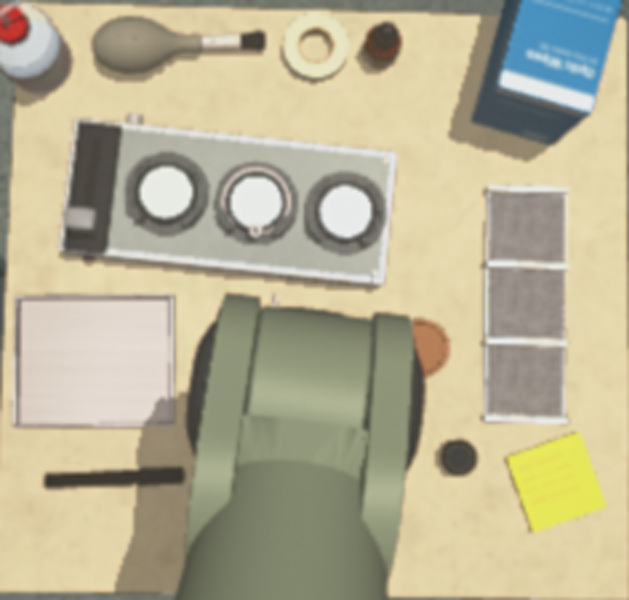

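The dimmer's grip is now at (80,217), at the front end of its track. The pick's tip is still at (274,297). Next I'll grasp the pick, then check the held tip by touching it on the deck's front margin.

Run:
```python
from h import *
print("dimmer unit",RU.T@(back("top",[80/2.667+138,217/2.667+95],100)[0,:2]-U))
p=[445.9,28.2]
o=[PI,0,PI+.228]
bot.movel([*p,40],o,max_speed=150)
print(bot.movel([*p,2.5],max_speed=40,threshold=6)); bot.dwell(.2); st()
bot.grip(0.0,120); bot.dwell(.2); s=st()
bot.movel([*p,60],max_speed=80); bot.dwell(.2); st()
print("pick axis above tcp:",9-s["tcp_pos"][2])
bot.move_ptp(W(-150,-28.5,75),YY); bot.dwell(.3); st()
snap("scene","s2",(150,120,330,255))
```

```text
dimmer unit [-37.00493506 125.21449271]
False
t 10.0 tcp [446.1  28.2   2.7] F [-0.5 -0.   0.6] open 0.548 gf 0.0
t 10.6 tcp [446.   28.3   3.1] F [-1.9  0.7  7.9] open 0.174 gf 117.7
t 11.6 tcp [445.4  28.2  59.5] F [ 0.3 -0.4 -1.1] open 0.172 gf 117.5
pick axis above tcp: 5.932114446726834
t 12.4 tcp [461.6  75.2  74.8] F [-0.5 -1.6 -0.3] open 0.175 gf 117.5
```

View pics/s2.png

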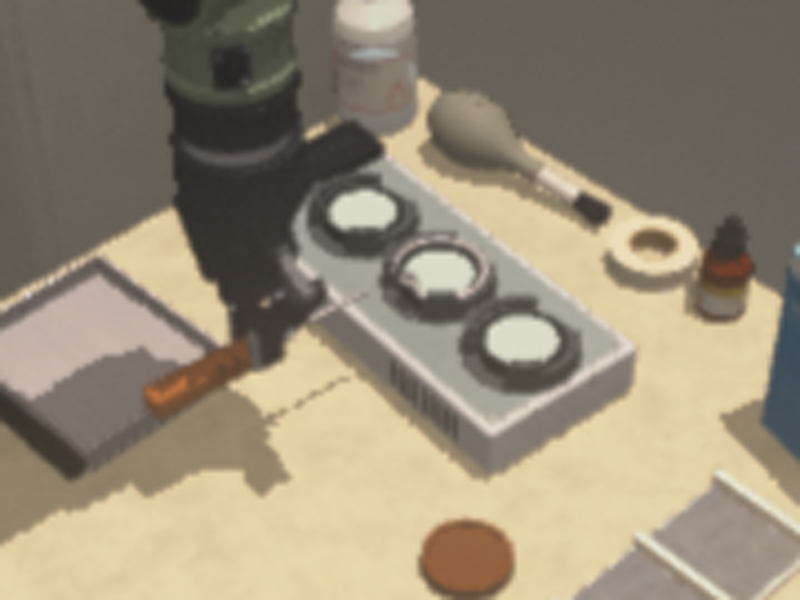

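The pick is held level, with its tip at (366,295) in the crop. I'll check that numerically, then touch the deck margin with the tip to get its height.

Run:
```python
from h import *
np.set_printoptions(precision=1,suppress=True)
s=st()
b=back("scene",[232.4,186.4],80.7)[0]; print("tip est unit",RU.T@(b[:2]-U),"expected",RU.T@(s["tcp_pos"][:2]-U)+[84,0])
# lateral check from eye in image
e=back("scene",[150+409/4.444,120+278/4.444],68)[0]; print("eye unit scene",RU.T@(e[:2]-U))
e=back("top",[288/3.8+158,172/3.8+136],70)[0]; print("eye unit top",RU.T@(e[:2]-U))
bot.movel(W(-138,-28.5,55),max_speed=60); bot.dwell(.3); st()
print(bot.movel(W(-138,-28.5,35),max_speed=12,threshold=2.0)); s=st()
bot.movel(W(-138,-28.5,60),max_speed=60); st()
```

```text
t 12.5 tcp [461.7  75.3  74.8] F [-0.1 -0.5 -0.8] open 0.175 gf 117.5
tip est unit [-68.3 -36.7] expected [-66.2 -29. ]
eye unit scene [-28.1 -30. ]
eye unit top [-28.6 -29.9]
t 13.3 tcp [473.9  74.8  55.2] F [ 0.8  0.3 -0.3] open 0.172 gf 117.5
True
t 14.5 tcp [473.8  74.7  40. ] F [-0.1 -0.6  4.2] open 0.176 gf 118.0
t 15.0 tcp [474.1  74.8  60.3] F [ 0.6  0.1 -0.7] open 0.177 gf 117.6
```

Run:
```python
from h import *
bot.movel(W(-128,-25,54.7),max_speed=60); bot.dwell(.3); st()
a=imaging.capture("top");b=imaging.capture("scene")
cv2.imwrite("pics/t3_raw.png",a);cv2.imwrite("pics/s3_raw.png",b)
a=a[150:210,205:265];b=b[155:215,215:275]
f=lambda i:cv2.resize(i,(400,400),interpolation=cv2.INTER_CUBIC)
cv2.imwrite("pics/c3.png",np.hstack([f(a),f(b)]))
```

```text
t 15.6 tcp [484.   77.4  54.7] F [ 0.5 -0.2 -0.1] open 0.175 gf 117.6
```

View pics/c3.png

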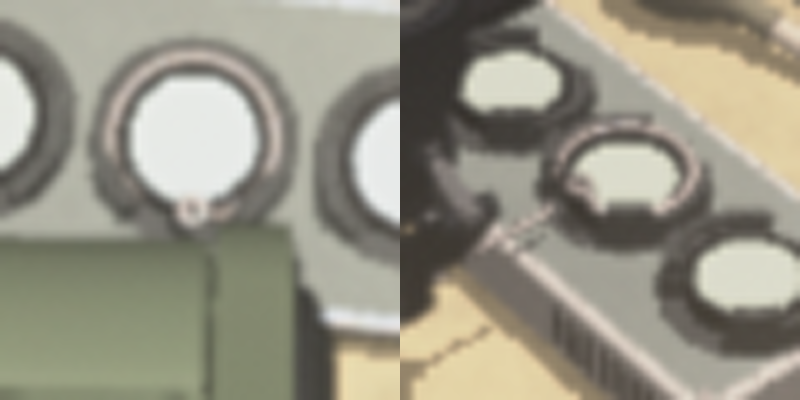

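The right half shows the shaft tip at (556,208), just in front of the eye at (580,187). The arm hides the tip in the top view.

Run:
```python
from h import *
np.set_printoptions(precision=1,suppress=True)
f=lambda x,y,z: RU.T@(back("scene",[215+(x-400)/6.667,155+y/6.667],z)[0,:2]-U)
print("tip",f(556,208,61.3),"base",f(510,243,61.3),"eye",f(580,187,68))
print([ (proj("scene",[W(-27,-28.5,z)])[0]-[215,155])*6.667+[400,0] for z in (61,68)], (proj("scene",[W(-44,-25,61.3)])[0]-[215,155])*6.667+[400,0])
```

```text
tip [-41.6 -29.9] base [-70.9 -35. ] eye [-29.5 -31.7]
[array([580.2, 192.7]), array([580. , 180.9])] [544.8 204.5]
```

Run:
```python
from h import *
print(bot.movel(W(-104,-26,54.7),max_speed=20,threshold=4)); st()
for z in (58,62,66,70,73,76):
    bot.movel(W(-104,-26,z),max_speed=20); bot.dwell(.15); st()
snap("scene","s4",(205,145,285,205))
```

```text
False
t 17.1 tcp [507.8  74.4  54.7] F [ 0.9 -0.1 -0.9] open 0.174 gf 117.6
t 17.5 tcp [508.   74.4  58. ] F [-0.8 -2.1 -0.6] open 0.174 gf 117.5
t 18.0 tcp [508.   74.4  61.9] F [ 0.5  0.4 -3.6] open 0.174 gf 117.6
t 18.5 tcp [508.1  74.4  66.2] F [ 1.1 -0.1 -1.3] open 0.177 gf 118.3
t 19.0 tcp [508.   74.4  70. ] F [ 0.5  1.1 -0.2] open 0.173 gf 118.3
t 19.5 tcp [507.9  74.3  73. ] F [ 0.3  0.4 -0.7] open 0.170 gf 120.0
t 19.9 tcp [507.9  74.4  76. ] F [-0.7 -0.5 -1.2] open 0.175 gf 120.0
```

View pics/s4.png

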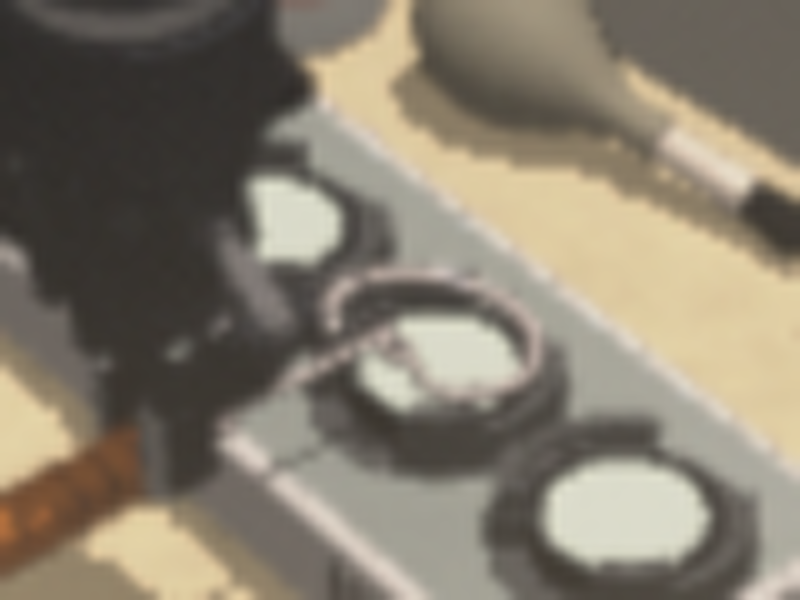

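Run:
```python
from h import *
np.set_printoptions(precision=0,suppress=True)
g=lambda x,y,z:(proj("scene",[W(x,y,z)])[0]-[205,145])*10
for z in (68,74,78,82,86): print(z,"eye",g(-27,-28.5,z),"tip",g(-18,-28.5,z))
for n,x,y,z in (("tip@44,4",-18,-30,82.6),("shaftbase",-88,-30,82.6),("lipR",-24,-44,68),("lipL",-24,-8,68)): print(n,g(x,y,z))
```

```text
68 eye [370. 371.] tip [394. 358.]
74 eye [370. 356.] tip [394. 343.]
78 eye [370. 346.] tip [394. 333.]
82 eye [370. 335.] tip [394. 322.]
86 eye [369. 325.] tip [394. 312.]
tip@44,4 [397. 323.]
shaftbase [204. 426.]
lipR [411. 394.]
lipL [335. 331.]
```

Run:
```python
from h import *
print(bot.movel(W(-150,-26,76),max_speed=50,threshold=5)); st()
bot.movel(W(-190,-10,90),max_speed=100); bot.dwell(.2); st()
a=imaging.capture("top");b=imaging.capture("scene")
cv2.imwrite("pics/t5_raw.png",a);cv2.imwrite("pics/s5_raw.png",b)
a=a[140:200,205:265];b=b[150:210,220:280]
f=lambda i:cv2.resize(i,(400,400),interpolation=cv2.INTER_CUBIC)
cv2.imwrite("pics/c5.png",np.hstack([f(a),f(b)]))
```

```text
False
t 21.0 tcp [462.6  78.3  76.1] F [ 0.6  0.9 -0.9] open 0.172 gf 120.2
t 21.8 tcp [424.2  97.5  89.9] F [ 0.2  0.8 -0.5] open 0.176 gf 120.2
```

View pics/c5.png

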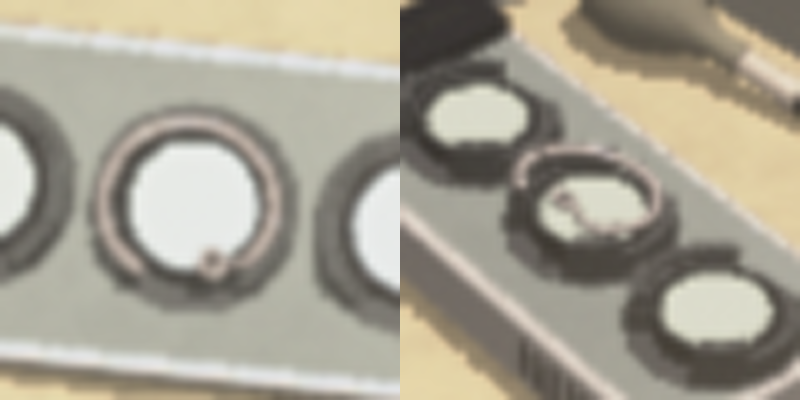

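The ring now shows on top of the lips: in the top view the left arm's end is visible at (140,270), and the eye has moved to (212,263). In the scene view the eye is at (565,201). I'll triangulate the eye's height.

```bash
cat >> h.py <<'E'
def tri(a,b):
    from scipy.optimize import least_squares
    f=lambda P:np.r_[proj("top",P)[0]-a,proj("scene",P)[0]-b]
    r=least_squares(f,[600,50,60]); return r.x,r.fun
E
python3 - <<'E'
from h import *
np.set_printoptions(precision=1,suppress=True)
q,e=tri([205+212/6.667,140+263/6.667],[220+165/6.667,150+201/6.667]); print("eye",q,RU.T@(q[:2]-U),e)
q,e=tri([288/3.8+158,172/3.8+136],[215+180/6.667,155+187/6.667]); print("eye old",q,RU.T@(q[:2]-U),e)
q,e=tri([205+190/6.667,140+118/6.667],[220+180/6.667,150+148/6.667]); print("rear wire rough",q,RU.T@(q[:2]-U),e)
q,e=tri([205+140/6.667,140+270/6.667],[220+120/6.667,150+185/6.667]); print("left end rough",q,RU.T@(q[:2]-U),e)
E
```

```text
eye [586.5  56.4  80. ] [-24.2 -37.2] [ 0.1 -0.1 -0.2  0. ]
eye old [583.3  64.1  65.9] [-28.1 -29.8] [ 0. -0. -0.  0.]
rear wire rough [632.2  72.3  76.1] [ 19.9 -17.4] [-2.7  3.1  5.  -0.6]
left end rough [584.1  82.7  74.3] [-28.9 -11.2] [ 0.1 -0.1 -0.2  0. ]
```

The eye is at z = 80, so the eyed end is out and over its lip. I'll lay the pick back on its old spot, then pinch the eye and lift the ring.

Run:
```python
from h import *
o=[PI,0,PI+.228]; p=[440,28.2]
bot.movel([*p,70],o,max_speed=150)
print(bot.movel([*p,12],max_speed=60,threshold=4)); print(bot.movel([*p,3.3],max_speed=15,threshold=4)); st()
bot.grip(0.35,40); bot.dwell(.2)
bot.movel([*p,130],max_speed=150)
o=[PI,0,PI/2+UY+.25]; e=[586.5,56.4]
print(solve_ik([*e,150],o))
bot.move_ptp([*e,150],o); bot.dwell(.2); st()
print(bot.movel([*e,76],max_speed=40,threshold=4)); bot.dwell(.2); st()
bot.grip(0.0,45); st()
bot.movel([*e,86],max_speed=20); st(); bot.movel([*e,140],max_speed=40); bot.dwell(.2); st()
a=imaging.capture("top");b=imaging.capture("scene")
cv2.imwrite("pics/t6_raw.png",a);cv2.imwrite("pics/s6_raw.png",b)
f=lambda i:cv2.resize(i,(400,400),interpolation=cv2.INTER_CUBIC)
cv2.imwrite("pics/c6.png",np.hstack([f(a[140:290,160:310]),f(b[130:230,190:290])]))
```

```text
False
True
t 24.3 tcp [439.8  28.2   3.1] F [ 0.2 -1.1  5.4] open 0.172 gf 121.0
[-0.02937221  0.46099869 -0.20618583  0.90361181  0.          1.37682411]
t 27.5 tcp [586.3  56.3 150. ] F [-0.4 -0.2 -0.4] open 0.346 gf 0.0
False
t 29.7 tcp [586.5  56.4  76.1] F [-1.  -0.3 -0.4] open 0.346 gf 0.0
t 30.1 tcp [586.8  56.4  76.2] F [0.4 1.3 2.4] open 0.087 gf 43.9
t 30.7 tcp [586.4  56.4  86. ] F [-0.4 -0.7 -0.7] open 0.087 gf 43.9
t 32.4 tcp [586.4  56.4 139.8] F [-0.2 -0.1 -0.8] open 0.091 gf 43.9
```

View pics/c6.png

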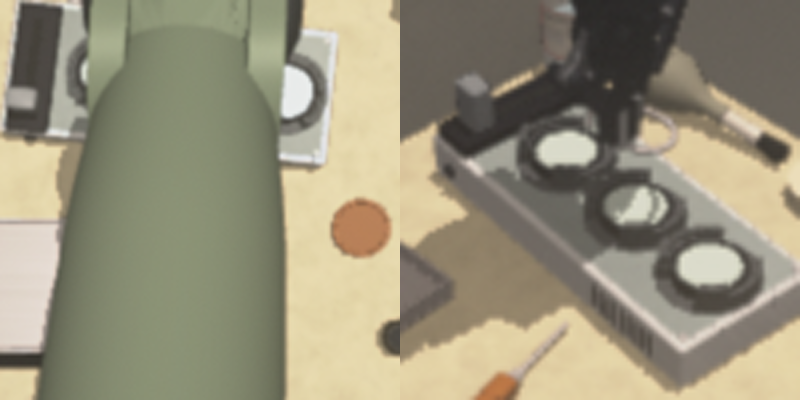

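The ring hangs from the gripper, with its circle at (655,130) in the right half, and filter 2 stays in its port. I'll check that the tray hasn't shifted, then place the ring.

Run:
```python
from h import *
a=cv2.imread("pics/top0_raw.png").astype(int);b=cv2.imread("pics/t6_raw.png").astype(int)
d=abs(a-b)[200:262,138:176].mean(); print("tray diff",d)
assert d<6
o=[PI,0,PI/2+UY+.25]
bot.move_ptp([444,206,140],o); bot.dwell(.2); st()
bot.movel([444,206,40],max_speed=100)
print(bot.movel([444,206,10],max_speed=20,threshold=3)); st()
bot.grip(0.25); bot.dwell(.3)
bot.movel([444,206,140],max_speed=100); st()
bot.move_ptp([480,20,250],YX)
snap("top","t7",(138,95,374,320))
```

```text
tray diff 14.242076966610073Traceback (most recent call last):
  File "<stdin>", line 4, in <module>
AssertionError
```

Run:
```python
from h import *
bot.move_ptp([480,-120,200],[PI,0,PI/2+UY+.25]); st()
im=imaging.capture("top"); cv2.imwrite("pics/t7_raw.png",im)
for n in("top0","t6","t7"):
    x=cv2.imread(f"pics/{n}_raw.png"); H,S,V=cv2.split(cv2.cvtColor(x,cv2.COLOR_BGR2HSV))
    m=((V>190)&(S<45)).astype(np.uint8); m[:,:130]=0; m[:195]=0; m[300:]=0; m[:,230:]=0
    for mk,s,c in blobs(m,300): 
        r=cv2.minAreaRect(np.argwhere(mk)[:,::-1].astype(np.float32)); print(n,s,c,r)
```

```text
t 33.4 tcp [ 480.5 -119.6  199.9] F [ 0.2 -0.4  0. ] open 0.084 gf 43.9
top0 [ 146  207   57   48 2622] [173.84782609 230.75209764] ((174.0, 230.5), (46.99999237060547, 55.99999237060547), 90.0)
t6 [ 150  224   32   48 1365] [164.28205128 245.95311355] ((165.5, 247.5), (47.0, 31.0), 90.0)
t7 [ 150  222   56   50 2669] [177.5207943  246.31772199] ((177.49998474121094, 246.5), (54.99999237060547, 48.99999237060547), 0.0)
```

The tray was knocked about 40 mm toward the robot, so I'll use its new pose.

Run:
```python
from h import *
d=back("top",[177.52,246.32],6)[0]-back("top",[173.85,230.75],6)[0]; c=np.array([461.2,214.8])+d[:2]; print(d,c)
o=[PI,0,PI/2+UY+.25]; e=[*(c-[20,9])]
bot.move_ptp([*e,140],o); bot.dwell(.2); st()
bot.movel([*e,40],max_speed=100)
print(bot.movel([*e,10],max_speed=20,threshold=3)); st()
bot.grip(0.25); bot.dwell(.3)
bot.movel([*e,140],max_speed=100); st()
bot.move_ptp([480,-100,250],[PI,0,PI/2+UY])
snap("top","t8",(138,95,374,320))
```

```text
[-39.14960725 -10.71850099   0.        ] [422.05039275 204.08149901]
t 34.9 tcp [402.8 194.3 140.2] F [-0.7  0.2 -0.7] open 0.089 gf 43.9
True
t 37.0 tcp [401.9 194.9  18.9] F [-0.9 -0.4  1.1] open 0.092 gf 47.0
t 39.0 tcp [401.6 194.9 139.5] F [-0.4 -0.1 -0. ] open 0.250 gf 0.0
```

View pics/t8.png

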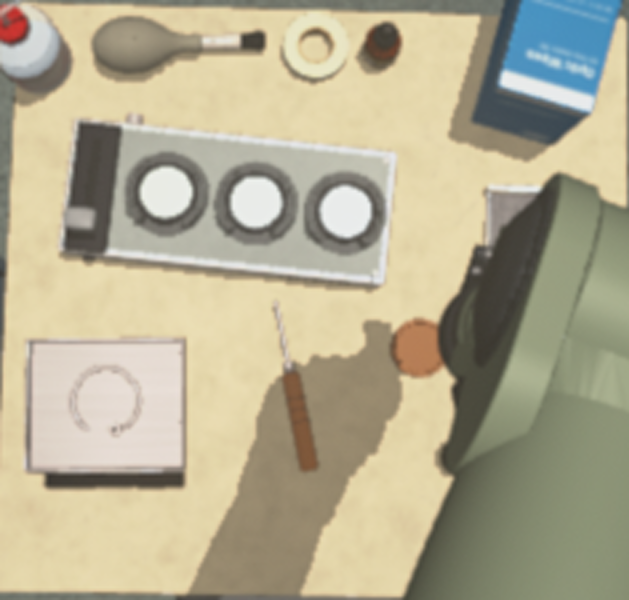

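The ring lies flat in the tray, centred at (105,402), with the pick on the bench and all three filters in their ports. Next I'll move filter 1 to the far bay.

```bash
cat >> h.py <<'E'
def take(y,z=41):
    bot.grip(0.9,60); bot.move_ptp(W(0,y,140),YX); bot.dwell(.2)
    bot.movel(W(0,y,70),max_speed=120)
    print("touch",bot.movel(W(0,y,z),max_speed=30,threshold=6)); st()
    bot.grip(0.0,60); st()
    bot.movel(W(0,y,85),max_speed=50); bot.movel(W(0,y,130),max_speed=150); st()
def put(x,y=-195.5,z=3.5):
    o=[PI,0,PI-.0065]
    bot.move_ptp([x,y,90],o); bot.dwell(.3); s=st()
    if s["opening"]<.55: print("LOST"); return
    bot.movel([x,y,30],max_speed=100); print("touch",bot.movel([x,y,z],max_speed=15,threshold=4)); st()
    bot.grip(0.85); bot.dwell(.2); bot.movel([x,y,100],max_speed=120); st()
E
python3 - <<'E'
from h import *
take(-110); put(598)
E
```

```text
touch False
t 43.7 tcp [604.6 -18.2  41.2] F [-0.3  0.2  0.5] open 0.900 gf 0.0
t 44.0 tcp [605.1 -18.3  41.9] F [-0.1  0.1  5.5] open 0.639 gf 63.5
t 45.5 tcp [604.5 -18.2 129.8] F [-0.7 -0.7 -1. ] open 0.639 gf 63.4
t 47.5 tcp [ 598.1 -195.3   90.1] F [-0.3 -0.  -0.2] open 0.637 gf 63.2
touch True
t 49.7 tcp [ 598.  -195.5    4.9] F [-0.4 -0.2  5.8] open 0.636 gf 63.9
t 51.2 tcp [ 597.4 -195.2   99.2] F [ 0.3 -0.6 -0. ] open 0.848 gf 0.0
```

Run:
```python
from h import *
take(-26,42); put(524,z=4)
take(58,42); put(450,z=4)
bot.move_ptp([350,120,300],YX); bot.dwell(.2)
a=imaging.capture("top"); cv2.imwrite("pics/t9_raw.png",a)
cv2.imwrite("pics/t9.png",cv2.resize(a[95:320,138:374],None,fx=2.667,fy=2.667,interpolation=cv2.INTER_CUBIC))
```

```text
touch False
t 55.2 tcp [611.8  65.5  42.2] F [-0.7 -0.   0.4] open 0.897 gf 0.0
t 55.6 tcp [612.3  65.5  42.9] F [0.3 0.4 6.1] open 0.640 gf 63.5
t 57.0 tcp [611.7  65.5 129.8] F [-0.8  0.1 -1.4] open 0.635 gf 63.3
t 59.2 tcp [ 524.2 -195.3   90.1] F [ 0.3 -0.3 -0. ] open 0.641 gf 63.1
touch True
t 61.4 tcp [ 524.  -195.5    5.9] F [-0.5  1.   4.6] open 0.635 gf 63.9
t 62.8 tcp [ 523.5 -195.2   99.4] F [ 0.1 -0.5  0.6] open 0.848 gf 0.0
touch False
t 67.0 tcp [619.  149.2  42.2] F [ 0.5 -0.4  0.1] open 0.903 gf 0.0
t 67.3 tcp [619.4 149.3  42.9] F [-0.8 -1.   6.1] open 0.632 gf 63.6
t 68.8 tcp [618.9 149.2 129.9] F [-0.8 -0.7 -1.7] open 0.639 gf 63.2
t 71.1 tcp [ 450.2 -195.3   90. ] F [ 0.2  0.3 -1. ] open 0.636 gf 63.1
touch True
t 73.3 tcp [ 450.  -195.5    5.9] F [-1.1  0.   4.7] open 0.636 gf 63.8
t 74.8 tcp [ 449.5 -195.2   99.4] F [-0.6  0.1 -0.5] open 0.849 gf 0.0
```

View pics/t9.png

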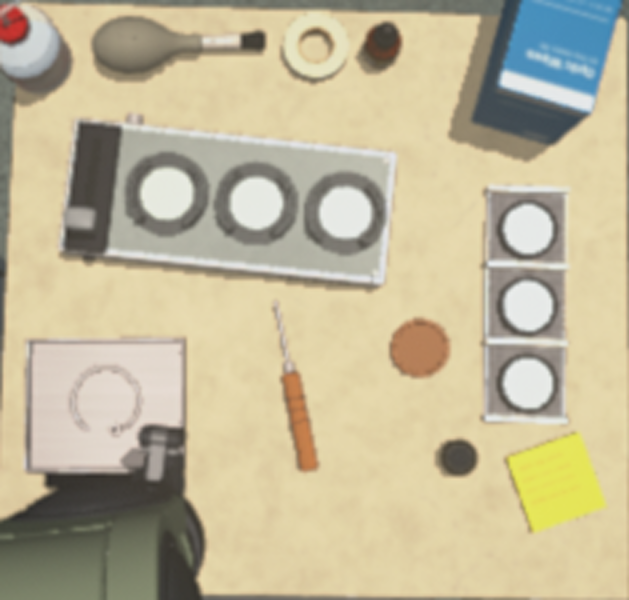

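All three filters lie flat and centred in separate bays, at (528,229), (528,305) and (527,383). The ring is in the tray at (105,402), the pick is on the bench, the dimmer is against its front stop at (80,217), and the brown disc hasn't been touched. I'm handing in.

Run:
```python
from h import *
print(bot.sign_off())
```

```text
the job is handed in; nothing more can be done
None
```

The job is handed in: by the last camera view and the robot's readings, the dimmer is at its stop, the one ring fitted (port 2) is in the tray, the three filters lie one to a bay in the rack and the pick is on the bench; the sign-off returned no verdict.

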